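# Nest the empty parts trays at the loudspeaker bench

## Task

The three open-fronted parts trays are empty: put them away one inside the other by size, sliding them along the bench without picking them up. Slide the orange tray closed end first through the open front of the blue tray until it is fully home against the blue tray's closed end, with the yellow tray likewise fully home inside the orange one. Leave the two round loudspeaker drivers and the jar where they are.

Things in the scene. Friction and masses are not known exactly. Their poses are not given: they have to be found in the camera images.
- big_tray: blue open-top tray screwed to the bench, 200 mm long (x) x 200 wide (y) x 56 high. Walls 5 mm, floor 3 mm, bevelled to a thin edge at the mouth. Closed end at +x (inner face x = +95 mm), two sides, open mouth at x = -100 mm; inner width 190. Origin: centre of underside, z up
- mid_tray: loose orange open-top tray, 150 mm long (x) x 145 wide x 51 high, walls 4, floor 3, bevelled at the mouth, inner width 137; 0.17-0.34 kg. Closed end at +x (inner face x = +71 mm), open mouth at -x. Underside slopes up 5 mm over the last 20 mm at the closed end. Origin: centre of underside, z up. Fully home: origin 20 mm to +x of blue's, 3 mm up. Fingers inside, pushing on its closed end, tow it
- small_tray: loose yellow open-top tray, same form: 105 mm long (x) x 92 wide x 46 high, walls 4, floor 3, inner width 84; 0.08-0.17 kg. Closed end at +x (inner face x = +48.5 mm), open mouth at -x, same sled slope under the closed end (in both the inner floor there rises to 8 mm). Origin: centre of underside, z up. Fully home: origin 18.5 mm to +x of orange's origin, 3 mm up
- woofer: large round loudspeaker driver, black and grey, 130 mm across, 65 mm high; bystander, origin at its underside
- tweeter: small round loudspeaker driver, 72 mm across, 35 mm high, stands near the work; bystander, origin at its underside
- glue_jar: round closed jar with a white cap, 60 mm across, 80 mm high; bystander, origin at its underside
Not all that is in view belongs to the job. What is meant by the small_tray is not purple, and is the smaller of those in its own colour.

How it is judged:
By the outcome, as a careful person would: the job done as asked, in the order asked, and still so for the second after the job is handed in, with the robot touching nothing.
It also fails if it takes over 72 s, if anything falls off the work surface, if the arm or the gripper's body presses on something with over 40 N, if the wrist force passes 120 N, or if a joint passes its speed limit or range.

## Robot

A 6-joint arm with a two-finger parallel gripper is mounted at the origin on the work surface. World frame = base frame: x ahead of the robot, y to its left, z up, the work surface at z = 0. Lengths are in m, angles in rad, forces in N, time in s.
With the tool pointing down it reaches from about 0.375 to 0.975 m from the base axis. Payload 3.8 kg.
Tool frame: the origin (TCP) lies on the centre line of the jaws, within the pads' length; the fingertips stand 17 mm ahead of it and the grasp point (between the pads) lies 2 mm behind it (bot.tip_extent is the distance from the TCP to the fingertips, in m); z points along the fingers, y is the line along which they close (so a half turn about z gives the same grasp; the last joint's range is limited). The gripper opens to 85 mm and grips with 20 to 120 N. Pads are 22 mm wide; open, the fingers measure 114 mm over their backs; the gripper's body (76 mm by 85 mm) begins 54 mm behind the grasp point. The pads swing forward as they close: fully open they stand 13 mm farther back than shut.
Start: joints at [1.199, 0.264, 1.604, -0, 1.274, -0.037], TCP at [0.222, 0.638, 0.212] pointing down, gripper open.
Joint ranges: [-2.63, 2.63], [-0.94, 2.18], [0.31, 2.57], [-1.31, 4.45], [0, 2.66], [-2.55, 2.55]. Speed limits (rad/s): [2.57, 2.57, 3.14, 3.14, 3.14, 3.14].

## Interface

Orientations are given as a rotation vector (axis times angle).
In Python, from workcell import readout, read_camera, finish_job, bot gives the robot as it stands.
- The arm moves only by the tool jog_arm, never from a script. Its argument "deltas" is one flat list of numbers, 7 for each row, row after row: the shift along the tool's x, y, z in m, then the turn, a rotation vector about the tool's x, y, z in degrees, then the gripper command: -1 is shut, 1 is fully open, values between are in proportion. A call has 1 to 8 rows; each row is the pose to reach, as a shift and turn from the pose commanded when the call began, along the tool's axes at that moment; what a row does not reach only later rows make up. A row lasts 1/10 s, in which the tool goes at most 50 mm and 8.59 degrees, less where a joint would pass 70% of its speed; a pose out of reach is approached as far as the arm can. A call with a gripper value outside its range is refused whole. The fingers move at their own pace and stop on an object; "squeeze" is the grip in N (left out, the last holds). Time passes only in rows, so rows that repeat a pose let the fingers close. It gives the time, the measured TCP pose, the force, the opening and the grip force at its end, in the units of the state.
- readout.read_state(): the state, without advancing time (a new reading comes with each control period).
- read_camera(name): name is "side" or "top" or "wrist"; returns a dict with "color" (420x560x3 uint8, blue, green, red), "fx", "fy", "cx", "cy" (pixels), "origin" and "attitude" of the camera in the world. Camera axes: x right, y down, z forward; pixel columns grow to the right and rows downward; lengths in m; the calibration is good to about 2 mm. A picture is of the moment at which its call begins. There is no depth.
- finish_job(): hands the job in; it is judged then, once.
The state is a dict: "time": time; "q": joint angles; "joint_vel": joint speeds; "joint_torque": joint torques, N m; "tool_pos": TCP position; "tcp_rot": TCP orientation; "wrist_force": force on the tool from outside, world axes, zero at the start; "torque": the same for the moment, N m; "width": opening from 0.0 (shut) to 1.0 (fully open); "grip_force": force on a finger pad.
Only numpy, scipy, OpenCV 4.12 (cv2) and the standard library are available. Lean on these libraries where they do the work, as an engineer would, in place of code of your own. Each camera call takes 0.05 s, during which the arm holds its last target. There are 200 camera calls.

## Working session

There is one attempt and no reset: what is moved stays moved. The work goes in short steps, Python scripts to look and compute and a tool call to move; the robot and the scene stay as the last step left them, time stands still between calls to the robot, and variables do not carry over. Pictures are saved under pics/ and viewed, at most 10 in all, crops included, and the job is handed in when it is done.

Besides the shell and the picture viewer there is one more tool, called after "Emit:" as name(argument=value, ...) on one line, values as JSON. jog_arm: Moves the arm, as the interface text tells. Its arguments: {"type":"object","properties":{"deltas":{"type":"array"},"squeeze":{"type":"number"}},"required":["deltas"]}

```bash
mkdir -p pics; cat > h.py <<'E'
import numpy as np, cv2
from workcell import readout, read_camera, finish_job, bot
from scipy.spatial.transform import Rotation as R
def att(c):
    a=np.array(c["attitude"],float)
    return a if a.shape==(3,3) else (R.from_rotvec(a).as_matrix() if a.size==3 else R.from_quat(a).as_matrix())
def ray(c,px,z):
    px=np.atleast_2d(px).astype(float)
    d=np.c_[(px[:,0]-c["cx"])/c["fx"],(px[:,1]-c["cy"])/c["fy"],np.ones(len(px))]@att(c).T
    o=np.array(c["origin"]); t=(z-o[2])/d[:,2]
    return o+d*t[:,None]
E
python3 - <<'E'
from h import *
s=readout.read_state(); print(s)
for n in("top","side"):
    c=read_camera(n); cv2.imwrite(f"pics/{n}0.png",c["color"]); print(n,c["fx"],c["cx"],c["cy"],c["origin"],c["attitude"])
a=cv2.imread("pics/top0.png");
E
```

```text
{'time': 0.0, 'q': array([ 1.19910162e+00,  2.64775792e-01,  1.60538277e+00,  1.63240537e-05,
        1.27367072e+00, -3.68728724e-02]), 'joint_vel': array([ 8.02539468e-05, -1.75894329e-03,  1.15116312e-03, -1.70633168e-03,
       -1.47967345e-03,  4.70172840e-04]), 'joint_torque': array([-6.49980084e-04, -5.15100861e+01, -3.67320800e+01, -7.16321688e-05,
        1.29445075e-02, -1.14769676e-05]), 'tool_pos': array([0.22150553, 0.63680772, 0.21094206]), 'tcp_rot': array([-0.52341263, -3.09720602,  0.00343476]), 'wrist_force': array([ 0.68718574, -0.4551954 , -0.5201623 ]), 'torque': array([-0.00388025, -0.04423506,  0.01559061]), 'grip_force': 0.0, 'width': 0.996589536539624}
top 456.4796557480046 288.792194773252 206.13074244773225 [ 0.29773571 -0.03647366  1.16673912] [-2.11390868  2.11050906 -0.21481577]
side 409.7988486562519 279.80137660207424 206.92825292471284 [ 0.39198863 -0.76647829  0.88739121] [-2.40785728  0.23619786 -0.07874608]
```

View pics/top0.png

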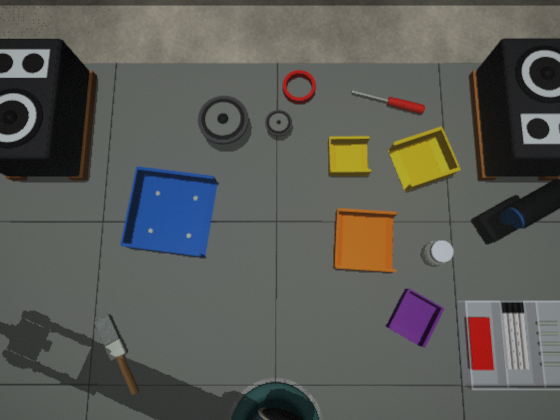

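View pics/side0.png

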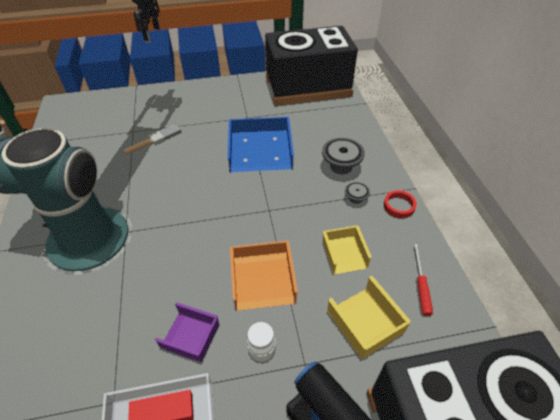

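```bash
python3 - <<'E'
from h import *
c=read_camera("top"); im=c["color"]
cv2.imwrite("pics/crop.png",np.hstack([cv2.resize(im[120:290,310:480],(400,400),interpolation=2),cv2.resize(im[90:260,120:290],(400,400),interpolation=2)]))
h=cv2.cvtColor(im,cv2.COLOR_BGR2HSV)
for n,lo,hi,z in(("blue",100,125,.056),("orange",8,17,.051),("yellow",22,35,.046),("purple",130,155,.05)):
    m=cv2.inRange(h,(lo,120,40),(hi,255,255))
    for k in cv2.findContours(m,0,2)[0]:
        if cv2.contourArea(k)<600: continue
        b=cv2.boxPoints(cv2.minAreaRect(k)); ap=cv2.approxPolyDP(k,4,True)[:,0]
        print(n,cv2.contourArea(k),"box",b.round().tolist(),"\n z0",ray(c,b,0)[:,:2].round(3).tolist(),"\n ztop",ray(c,b,z)[:,:2].round(3).tolist(),"\n poly",ap.tolist())
for n,p,z in(("woofer",(223,119),.065),("tweeter",(279,122),.035),("jar",(440,251),.08)): print(n,ray(c,p,z).round(3))
E
```

```text
blue 6729.5 box [[120.0, 245.0], [133.0, 163.0], [218.0, 177.0], [204.0, 260.0]] 
 z0 [[0.437, 0.401], [0.659, 0.381], [0.62, 0.155], [0.401, 0.182]] 
 ztop [[0.43, 0.38], [0.641, 0.361], [0.605, 0.145], [0.396, 0.172]] 
 poly [[136, 167], [120, 244], [204, 256], [214, 178]]
orange 3447.0 box [[332.0, 268.0], [336.0, 208.0], [400.0, 212.0], [396.0, 272.0]] 
 z0 [[0.379, -0.144], [0.537, -0.156], [0.527, -0.322], [0.37, -0.305]] 
 ztop [[0.376, -0.139], [0.526, -0.151], [0.517, -0.309], [0.366, -0.293]] 
 poly [[338, 208], [334, 267], [395, 271], [392, 218], [397, 213]]
orange 701.0 box [[459.0, 74.0], [476.0, 70.0], [496.0, 178.0], [479.0, 181.0]] 
 z0 [[0.917, -0.504], [0.927, -0.553], [0.617, -0.582], [0.608, -0.535]] 
 ztop [[0.889, -0.483], [0.899, -0.53], [0.603, -0.558], [0.594, -0.513]] 
 poly [[473, 71], [478, 176], [492, 179], [496, 176], [486, 176]]
orange 646.0 box [[68.0, 178.0], [89.0, 70.0], [107.0, 74.0], [86.0, 182.0]] 
 z0 [[0.616, 0.553], [0.926, 0.524], [0.915, 0.472], [0.606, 0.503]] 
 ztop [[0.602, 0.527], [0.899, 0.499], [0.888, 0.45], [0.592, 0.48]] 
 poly [[92
[... 341 characters left out ...]
llow 2853.5 box [[386.0, 144.0], [444.0, 124.0], [461.0, 172.0], [402.0, 192.0]] 
 z0 [[0.711, -0.293], [0.769, -0.453], [0.635, -0.489], [0.579, -0.331]] 
 ztop [[0.694, -0.283], [0.75, -0.437], [0.621, -0.471], [0.568, -0.32]] 
 poly [[442, 127], [395, 141], [388, 151], [405, 190], [459, 170]]
purple 1653.5 box [[386.0, 328.0], [406.0, 287.0], [444.0, 306.0], [424.0, 347.0]] 
 z0 [[0.234, -0.273], [0.333, -0.329], [0.286, -0.422], [0.188, -0.365]] 
 ztop [[0.236, -0.263], [0.332, -0.316], [0.287, -0.405], [0.193, -0.351]] 
 poly [[407, 289], [387, 326], [418, 344], [438, 309], [424, 346], [443, 308]]
woofer [[0.755 0.136 0.065]]
tweeter [[ 0.76  -0.007  0.035]]
jar [[ 0.415 -0.394  0.08 ]]
```

View pics/crop.png

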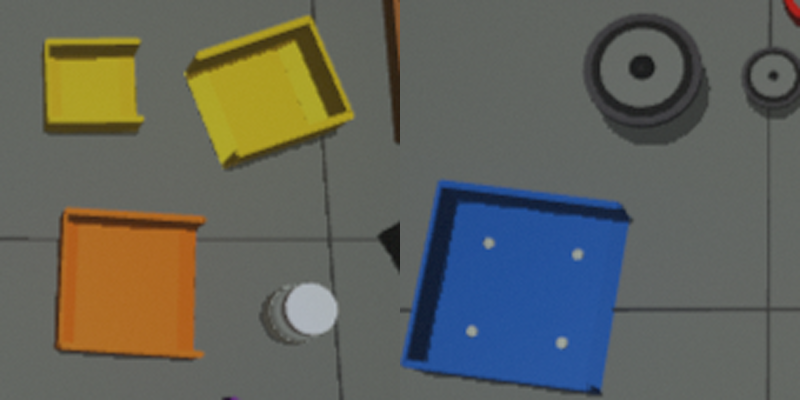

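```bash
python3 - <<'E'
from h import *
c=read_camera("top")
print("tool axes cols\n",R.from_rotvec(readout.read_state()["tcp_rot"]).as_matrix().round(3))
S=ray(c,[(157.8,193.3),(195.2,198),(150.6,230.7),(188.9,235.8)],.004)[:,:2]
print("blue screws",S.round(3).tolist(),"mean",S.mean(0))
d=(S[0]-S[1])+(S[2]-S[3]); print("blue heading deg",np.degrees(np.arctan2(d[1],d[0])))
def show(n,far,near,left,zt):
    F=ray(c,far,zt)[:,:2];N=ray(c,near,0)[:,:2];L=ray(c,left,0)[:,:2]
    for t,P in(("far",F),("near",N)):
        e=P[0]-P[1]; print(n,t,P.round(3).tolist(),"head",np.degrees(np.arctan2(e[1],e[0])).round(1))
    print(n,"closed z0",L.round(3).tolist())
k=.425
g=lambda *ps:[(310+x*k,120+y*k) for x,y in ps]
b=lambda *ps:[(120+x*k,90+y*k) for x,y in ps]
show("orange",g((66,209),(204,217)),g((56,349),(202,357)),g((60,215),(56,349)),.051)
show("yellow",g((46,39),(140,39)),g((46,132),(142,125)),g((45,50),(46,132)),.046)
show("blue",b((41,181),(228,206)),b((2,365),(200,393)),b((41,181),(2,365)),.056)
E
```

```text
tool axes cols
 [[-0.944  0.329 -0.001]
 [ 0.329  0.944 -0.001]
 [ 0.    -0.001 -1.   ]]
blue screws [[0.574, 0.31], [0.561, 0.211], [0.475, 0.322], [0.462, 0.223]] mean [0.51773073 0.26664754]
blue heading deg 82.63442929208561
orange far [[0.523, -0.156], [0.515, -0.302]] head 86.7
orange near [[0.379, -0.148], [0.371, -0.305]] head 87.0
orange closed z0 [[0.527, -0.155], [0.379, -0.148]]
yellow far [[0.715, -0.139], [0.715, -0.242]] head 90.1
yellow near [[0.622, -0.141], [0.63, -0.249]] head 94.4
yellow closed z0 [[0.719, -0.141], [0.622, -0.141]]
blue far [[0.63, 0.35], [0.602, 0.148]] head 82.2
blue near [[0.438, 0.398], [0.408, 0.18]] head 82.1
blue closed z0 [[0.647, 0.37], [0.438, 0.398]]
```

Emit:
jog_arm(deltas=[-0.31,-0.265,0,0,0,40,0.4,-0.31,-0.265,0,0,0,40,0.4,-0.31,-0.265,0,0,0,40,0.4,-0.31,-0.265,0,0,0,40,0.4,-0.31,-0.265,0,0,0,40,0.4,-0.31,-0.265,0,0,0,40,0.4,-0.31,-0.265,0,0,0,40,0.4,-0.31,-0.265,0,0,0,40,0.4])

```text
time: 1.0
tool_pos: [0.4241, 0.2903, 0.2123]
tcp_rot: [1.551, 2.732, 0.001]
wrist_force: [1.4, 0.7, 0.2]
width: 0.699
grip_force: 0.0
```

```bash
cat >> h.py <<'E'
def go(x,y,z,yaw):
    "tool-frame delta from the measured pose to a world goal; yaw = direction of tool x, deg"
    s=readout.read_state(); M=R.from_rotvec(s["tcp_rot"]).as_matrix()
    p=np.array(s["tool_pos"]); a=np.degrees(np.arctan2(M[1,0],M[0,0]))
    print("t",s["time"],"p",p.round(4),"yaw",a.round(2),"F",np.round(s["wrist_force"],1),"w",round(s["width"],2))
    t=np.radians(yaw); G=np.array([[np.cos(t),np.sin(t),0],[np.sin(t),-np.cos(t),0],[0,0,-1]])
    print("delta",(M.T@(np.array([x,y,z])-p)).round(4),"rot",np.degrees(R.from_matrix(M.T@G).as_rotvec()).round(1))
E
python3 -c "
from h import *
go(.449,-.185,.17,87)"
```

```text
t 1.0 p [0.4241 0.2903 0.2123] yaw 120.84 F [1.4 0.7 0.2] w 0.7
delta [-0.4209 -0.2222  0.0422] rot [ 0.  -0.  33.8]
```

Emit:
jog_arm(deltas=[-0.36,-0.19,0,0,0,33.8,0.4,-0.36,-0.19,0,0,0,33.8,0.4,-0.36,-0.19,0,0,0,33.8,0.4,-0.36,-0.19,0,0,0,33.8,0.4,-0.36,-0.19,0,0,0,33.8,0.4,-0.36,-0.19,0,0,0,33.8,0.4,-0.36,-0.19,0,0,0,33.8,0.4,-0.36,-0.19,0,0,0,33.8,0.4])

```text
time: 1.8
tool_pos: [0.4441, -0.1093, 0.2125]
tcp_rot: [2.278, 2.162, 0.001]
wrist_force: [1.1, 0.4, 0.1]
width: 0.698
grip_force: 0.0
```

```bash
python3 -c "
from h import *
go(.449,-.19,.15,87)"
```

```text
t 1.8 p [ 0.4441 -0.1093  0.2125] yaw 87.01 F [1.1 0.4 0.1] w 0.7
delta [-0.0803  0.0091  0.0625] rot [0.1 0.  0. ]
```

Emit:
jog_arm(deltas=[-0.04,0.005,0.02,0,0,0,0.4,-0.08,0.009,0.06,0,0,0,0.4,-0.08,0.009,0.06,0,0,0,0.4,-0.08,0.009,0.06,0,0,0,0.4])

```text
time: 2.2
tool_pos: [0.4478, -0.1879, 0.1505]
tcp_rot: [-2.278, -2.157, 0.002]
wrist_force: [1.1, 0.2, 0.3]
width: 0.699
grip_force: 0.0
```

```bash
python3 - <<'E'
from h import *
go(.449,-.19,.03,87)
c=read_camera("wrist"); cv2.imwrite("pics/w1.png",c["color"]); print(c["fx"],c["cx"],c["cy"],c["origin"],c["attitude"])
E
```

```text
t 2.2 p [ 0.4478 -0.1879  0.1505] yaw 86.87 F [1.1 0.2 0.3] w 0.7
delta [-0.0022  0.0018  0.1205] rot [-0.2 -0.1 -0.1]
299.1312549126673 276.4810801283337 207.65458255128624 [ 0.45175058 -0.11790337  0.31168632] [ 2.8544511  -0.07665751 -0.0172038 ]
```

View pics/w1.png

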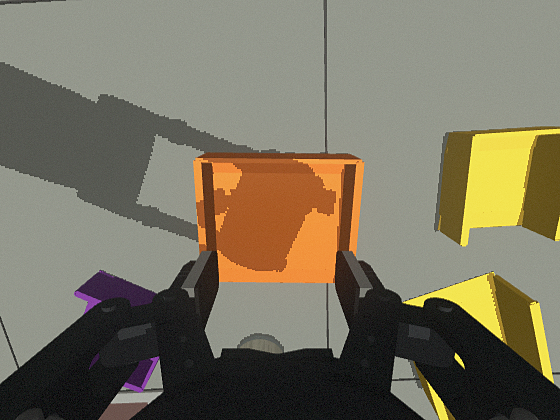

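```bash
python3 - <<'E'
from h import *
c=read_camera("wrist")
print(ray(c,[(195,160),(363,160),(199,249),(360,249)],.051).round(4).tolist()); print("yellow closed/near rim",ray(c,[(444,133),(436,232)],.046).round(4).tolist(), ray(c,[(466,243)],.0).round(3).tolist())
E
```

```text
[[0.379, -0.1474, 0.051], [0.5254, -0.1552, 0.051], [0.3719, -0.2316, 0.051], [0.5249, -0.2396, 0.051]]
yellow closed/near rim [[0.5961, -0.1362, 0.046], [0.5981, -0.228, 0.046]] [[0.658, -0.262, 0.0]]
```

Emit:
jog_arm(deltas=[-0.003,0.002,0.04,0,0,0,0.4,-0.004,0.002,0.08,0,0,0,0.4,-0.004,0.002,0.1,0,0,0,0.4,-0.004,0.002,0.115,0,0,0,0.4,-0.004,0.002,0.12,0,0,0,0.4,-0.004,0.002,0.12,0,0,0,0.4])

```text
time: 2.9
tool_pos: [0.4517, -0.1909, 0.0329]
tcp_rot: [2.276, 2.164, 0.001]
wrist_force: [-0.6, -0.1, -0.7]
width: 0.7
grip_force: 0.0
```

```bash
python3 -c "
from h import *
go(.457,-.09,.03,84.5)"
```

```text
t 2.9 p [ 0.4517 -0.1909  0.0329] yaw 87.12 F [-0.6 -0.1 -0.7] w 0.7
delta [0.101  0.0002 0.0029] rot [0.  0.  2.6]
```

Emit:
jog_arm(deltas=[0.01,0,0,0,0,0,0.4,0.02,0,0,0,0,0,0.4,0.03,0,0,0,0,0,0.4,0.044,0,0,0,0,0.5,0.4,0.058,0,0,0,0,1,0.4,0.072,0,0,0,0,1.5,0.4,0.086,0,0,0,0,2,0.4,0.1,0,0,0,0,2.6,0.4])

```text
time: 3.7
tool_pos: [0.4565, -0.0907, 0.0328]
tcp_rot: [2.327, 2.11, 0.001]
wrist_force: [0.1, -0.1, 0.5]
width: 0.697
grip_force: 0.0
```

```bash
python3 -c "
from h import *
go(.474,.03,.033,82.4)"
```

```text
t 3.7 p [ 0.4565 -0.0907  0.0328] yaw 84.42 F [ 0.1 -0.1  0.5] w 0.7
delta [ 0.1218  0.0057 -0.0002] rot [ 0.1 -0.   2. ]
```

```bash
cat >> h.py <<'E'
def box(cam,lo,hi,z,amin=600,roi=None):
    c=read_camera(cam); m=cv2.inRange(cv2.cvtColor(c["color"],cv2.COLOR_BGR2HSV),(lo,120,40),(hi,255,255))
    for k in cv2.findContours(m,0,2)[0]:
        if cv2.contourArea(k)<amin: continue
        ap=cv2.approxPolyDP(k,4,True)[:,0]; print(ap.tolist(),ray(c,ap,z)[:,:2].round(3).tolist())
    return c
E
python3 -c "
from h import *
box('top',8,17,.0,1000)
c=read_camera('side');cv2.imwrite('pics/s1.png',c['color'])"
```

```text
[[362, 210], [352, 238], [351, 269], [395, 271], [392, 218], [397, 213]] [[0.531, -0.224], [0.457, -0.196], [0.378, -0.191], [0.373, -0.303], [0.509, -0.301], [0.523, -0.315]]
```

View pics/s1.png

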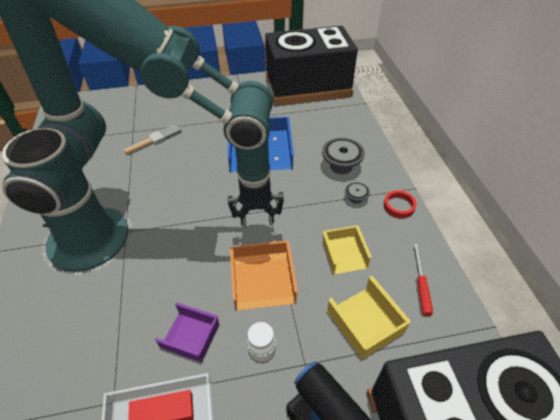

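```bash
python3 - <<'E'
from h import *
c=read_camera("side")
def proj(p): 
    q=att(c).T@(np.array(p)-c["origin"]); return (c["cx"]+c["fx"]*q[0]/q[2],c["cy"]+c["fy"]*q[1]/q[2])
for p in [(.4565,-.0907,.033),(.452,-.151,0),(.452,-.151,.051),(.379,-.148,.051),(.447,-.301,0),(.447,-.301,.051)]: print(p,np.round(proj(p)))
cv2.imwrite("pics/s1c.png",cv2.resize(c["color"][185:320,205:385],(800,600),interpolation=2))
E
```

```text
(0.4565, -0.0907, 0.033) [257. 229.]
(0.452, -0.151, 0) [260. 255.]
(0.452, -0.151, 0.051) [259. 244.]
(0.379, -0.148, 0.051) [230. 247.]
(0.447, -0.301, 0) [268. 307.]
(0.447, -0.301, 0.051) [267. 296.]
```

View pics/s1c.png

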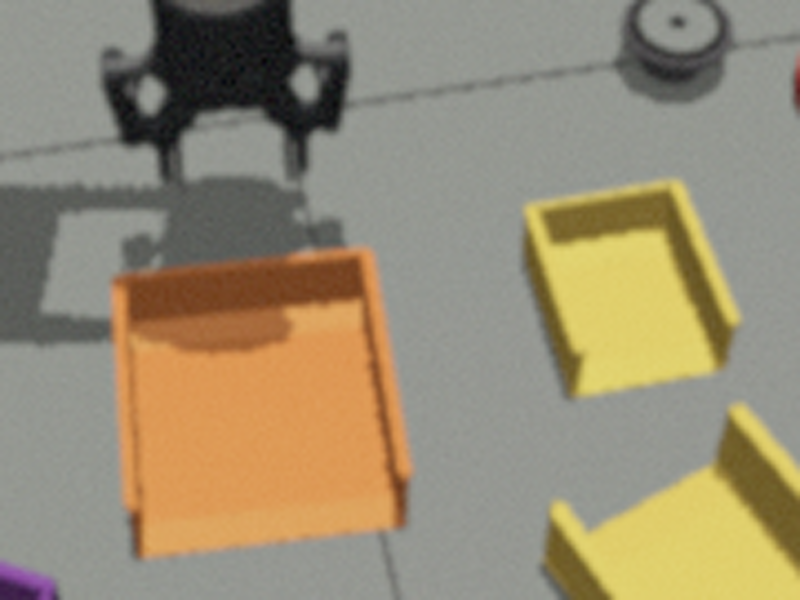

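```bash
python3 -c "
from h import *
print(bot.tip_extent,[a for a in dir(bot) if a[0]!='_'])"
```

```text
0.017 ['MotionError', 'tip_extent']
```

Emit:
jog_arm(deltas=[-0.001,0,0.007,0,0,0,0.4,-0.001,0,0.014,0,0,0,0.4,-0.001,0,0.014,0,0,0,0.4])

```text
time: 4.15
tool_pos: [0.4548, -0.093, 0.0168]
tcp_rot: [-2.326, -2.108, 0.002]
wrist_force: [-0.5, -0.3, 0.0]
width: 0.697
grip_force: 0.0
```

Emit:
jog_arm(deltas=[0,0,0.004,0,0,0,0.4,0,0,0.008,0,0,0,0.4,0,0,0.008,0,0,0,0.4])

```text
time: 4.45
tool_pos: [0.4555, -0.093, 0.0096]
tcp_rot: [-2.327, -2.109, 0.001]
wrist_force: [-0.3, 0.4, 0.2]
width: 0.701
grip_force: 0.0
```

```bash
python3 - <<'E'
from h import *
go(.45,-.193,.15,87)
c=read_camera("side")
cv2.imwrite("pics/s2c.png",cv2.resize(c["color"][180:270,205:325],(800,600),interpolation=2))
E
```

```text
t 4.45 p [ 0.4555 -0.093   0.0096] yaw 84.4 F [-0.3  0.4  0.2] w 0.7
delta [-0.1001  0.0041 -0.1405] rot [-0.1 -0.  -2.6]
```

View pics/s2c.png

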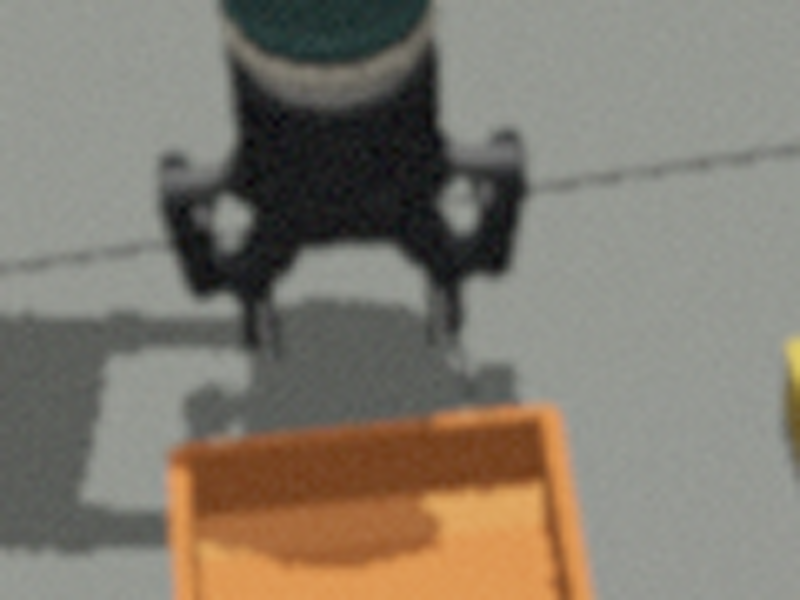

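Emit:
jog_arm(deltas=[0,0,-0.05,0,0,0,0.4,0,0,-0.08,0,0,0,0.4,-0.05,0.002,-0.08,0,0,-2.6,0.4,-0.099,0.004,-0.08,0,0,-2.6,0.4,-0.099,0.004,-0.05,0,0,-2.6,0.4,-0.099,0.004,-0.02,0,0,-2.6,0.4,-0.099,0.004,0,0,0,-2.6,0.4,-0.099,0.004,0.002,0,0,-2.6,0.4])

```text
time: 5.3
tool_pos: [0.4478, -0.1908, 0.0056]
tcp_rot: [-2.275, -2.158, 0.003]
wrist_force: [0.3, 0.7, -0.1]
width: 0.702
grip_force: 0.0
```

Emit:
jog_arm(deltas=[0,0,0.003,0,0,0,0.4,0,0,0.003,0,0,0,0.4])

```text
time: 5.5
tool_pos: [0.4514, -0.1921, 0.0061]
tcp_rot: [2.277, 2.162, 0.001]
wrist_force: [-0.2, -0.8, -0.3]
width: 0.7
grip_force: 0.0
```

Emit:
jog_arm(deltas=[0.008,0,0,0,0,0,0.4,0.016,0,0,0,0,0,0.4,0.024,0,0,0,0,0,0.4,0.032,0,0,0,0,0,0.4,0.04,0,0,0,0,0,0.4])

```text
time: 6.0
tool_pos: [0.4531, -0.1515, 0.0058]
tcp_rot: [2.277, 2.163, 0.0]
wrist_force: [-0.6, -2.0, 0.6]
width: 0.702
grip_force: 1.1
```

```bash
python3 -c "
from h import *
go(.457,-.09,.004,84.5)
box('top',8,17,0,1000)"
```

```text
t 6.0 p [ 0.4531 -0.1515  0.0058] yaw 87.06 F [-0.6 -2.   0.6] w 0.7
delta [0.0616 0.0007 0.0017] rot [0.1 0.1 2.6]
```

Emit:
jog_arm(deltas=[0.012,0,0,0,0,0.4,0.4,0.026,0,0,0,0,0.8,0.4,0.04,0,0,0,0,1.2,0.4,0.054,0.001,0,0,0,1.6,0.4,0.068,0.001,0,0,0,2,0.4,0.082,0.002,0,0,0,2.4,0.4,0.096,0.003,0,0,0,2.7,0.4,0.11,0.004,0,0,0,3,0.4])

```text
time: 6.85
tool_pos: [0.4624, -0.0418, 0.0054]
tcp_rot: [2.334, 2.102, -0.0]
wrist_force: [-0.2, -1.8, 1.3]
width: 0.698
grip_force: 1.2
```

```bash
python3 -c "
from h import *
go(.481,.08,.006,82.4)
box('top',8,17,0,800)"
```

```text
t 6.85 p [ 0.4624 -0.0418  0.0054] yaw 84.03 F [-0.2 -1.8  1.3] w 0.7
delta [ 0.1231  0.0058 -0.0006] rot [0.  0.  1.6]
[[332, 208], [324, 233], [323, 267], [343, 269], [348, 210]] [[0.536, -0.146], [0.47, -0.124], [0.383, -0.12], [0.378, -0.171], [0.53, -0.188]]
```

Emit:
jog_arm(deltas=[0.015,0,0,0,0,0.3,0.4,0.03,0,0,0,0,0.6,0.4,0.045,0.001,0,0,0,0.9,0.4,0.06,0.002,0,0,0,1.2,0.4,0.076,0.004,0,0,0,1.6,0.4,0.092,0.006,0,0,0,1.6,0.4,0.108,0.008,0,0,0,1.6,0.4,0.123,0.01,0,0,0,1.6,0.4])

```text
time: 7.7
tool_pos: [0.4848, 0.0794, 0.0052]
tcp_rot: [-2.363, -2.07, 0.001]
wrist_force: [0.1, -2.9, 0.7]
width: 0.699
grip_force: 1.2
```

```bash
python3 -c "
from h import *
go(.504,.2,.006,82.4)
box('top',8,17,0,800)"
```

```text
t 7.7 p [0.4848 0.0794 0.0052] yaw 82.44 F [ 0.1 -2.9  0.7] w 0.7
delta [ 0.1221  0.0031 -0.0009] rot [-0.  0.  0.]
[[264, 198], [259, 213], [261, 257], [293, 262], [300, 203]] [[0.562, 0.032], [0.522, 0.044], [0.408, 0.037], [0.395, -0.044], [0.549, -0.063]]
```

Emit:
jog_arm(deltas=[0.013,0.003,0,0,0,0,0.4,0.026,0.006,0,0,0,0,0.4,0.039,0.008,0,0,0,0,0.4,0.052,0.01,0,0,0,0,0.4,0.052,0.01,0,0,0,0,0.4])

```text
time: 8.25
tool_pos: [0.5029, 0.1311, 0.0055]
tcp_rot: [2.362, 2.071, 0.003]
wrist_force: [0.5, -0.3, 0.5]
width: 0.701
grip_force: 0.0
```

```bash
python3 -c "
from h import *
go(.515,.2,.006,82.4)
c=box('top',8,17,0,800)
cv2.imwrite('pics/t2.png',cv2.resize(c['color'][120:290,110:320],(800,600),interpolation=2))"
```

```text
t 8.25 p [0.5029 0.1311 0.0055] yaw 82.49 F [ 0.5 -0.3  0.5] w 0.7
delta [ 0.0698  0.003  -0.0004] rot [ 0.1 -0.1  0.1]
[[235, 190], [237, 250], [272, 255], [279, 196]] [[0.584, 0.108], [0.426, 0.099], [0.413, 0.009], [0.568, -0.008]]
```

View pics/t2.png

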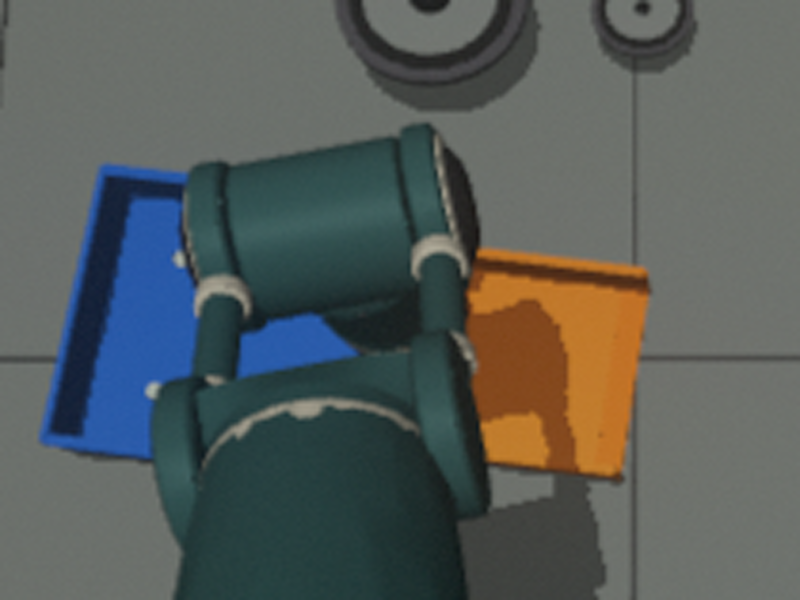

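Emit:
jog_arm(deltas=[0.012,0,0,0,0,0,0.4,0.024,0,0,0,0,0,0.4,0.036,0,0,0,0,0,0.4,0.048,0,0,0,0,0,0.4,0.06,0,0,0,0,0,0.4,0.072,0,0,0,0,0,0.4,0.084,0,0,0,0,0,0.4,0.096,0,0,0,0,0,0.4])

```text
time: 9.1
tool_pos: [0.5149, 0.2256, 0.0055]
tcp_rot: [2.363, 2.07, 0.001]
wrist_force: [-0.5, -2.1, 2.6]
width: 0.698
grip_force: 1.5
```

Emit:
jog_arm(deltas=[0.012,0,0,0,0,0,0.4,0.024,0,0,0,0,0,0.4,0.036,0,0,0,0,0,0.4,0.048,0,0,0,0,0,0.4,0.06,0,0,0,0,0,0.4,0.072,0,0,0,0,0,0.4,0.084,0,0,0,0,0,0.4,0.09,0,0,0,0,0,0.4])

```text
time: 9.9
tool_pos: [0.5267, 0.315, 0.0054]
tcp_rot: [-2.363, -2.07, -0.001]
wrist_force: [-1.0, -3.4, 1.9]
width: 0.7
grip_force: 1.6
```

```bash
python3 -c "
from h import *
go(.531,.344,.006,82.4)
box('top',8,17,0,500)"
```

```text
t 9.9 p [0.5267 0.315  0.0054] yaw 82.45 F [-1.  -3.4  1.9] w 0.7
delta [ 0.0293  0.0005 -0.0006] rot [ 0.  -0.   0.1]
[[154, 180], [158, 197], [152, 197], [148, 208], [153, 222], [141, 236], [201, 244], [210, 191], [202, 184]] [[0.611, 0.323], [0.565, 0.31], [0.565, 0.326], [0.535, 0.334], [0.498, 0.319], [0.461, 0.348], [0.441, 0.192], [0.581, 0.174], [0.6, 0.196]]
[[473, 71], [478, 176], [492, 179], [496, 176], [484, 173]] [[0.925, -0.545], [0.623, -0.533], [0.614, -0.57], [0.623, -0.581], [0.631, -0.55]]
[[92, 71], [82, 151], [90, 141], [96, 78]] [[0.924, 0.516], [0.691, 0.521], [0.719, 0.502], [0.903, 0.503]]
```

Still sliding freely inside; push on in small steps until it stops.

Emit:
jog_arm(deltas=[0.006,0,0,0,0,0,0.4,0.012,0,0,0,0,0,0.4,0.016,0,0,0,0,0,0.4,0.02,0,0,0,0,0,0.4])

```text
time: 10.35
tool_pos: [0.529, 0.3336, 0.0052]
tcp_rot: [-2.364, -2.069, 0.0]
wrist_force: [-0.9, -2.2, 2.1]
width: 0.702
grip_force: 1.5
```

Emit:
jog_arm(deltas=[0.003,0,0,0,0,0,0.4,0.006,0,0,0,0,0,0.4])

```text
time: 10.55
tool_pos: [0.5298, 0.3395, 0.0052]
tcp_rot: [2.363, 2.07, -0.0]
wrist_force: [-0.9, -3.0, 2.1]
width: 0.699
grip_force: 1.5
```

Emit:
jog_arm(deltas=[0.003,0,0,0,0,0,0.4,0.006,0,0,0,0,0,0.4])

```text
time: 10.75
tool_pos: [0.5306, 0.3453, 0.0053]
tcp_rot: [2.363, 2.07, -0.001]
wrist_force: [-0.8, -9.8, 4.7]
width: 0.703
grip_force: 5.6
```

Emit:
jog_arm(deltas=[0.002,0,0,0,0,0,0.4,0.004,0,0,0,0,0,0.4])

```text
time: 10.95
tool_pos: [0.5305, 0.3453, 0.0052]
tcp_rot: [2.358, 2.07, -0.011]
wrist_force: [-1.1, -19.9, 10.7]
width: 0.697
grip_force: 10.6
```

Emit:
jog_arm(deltas=[-0.015,0,0,0,0,0,0.4,-0.03,0,0,0,0,0,0.4,-0.03,0,-0.05,0,0,0,0.4,-0.05,0,-0.1,0,0,0,0.0,-0.09,0,-0.13,0,0,0,0.0,-0.13,0,-0.14,0,0,0,0.0,-0.18,0,-0.14,0,0,0,0.0,-0.22,0,-0.14,0,0,0,-0.2])

```text
time: 11.75
tool_pos: [0.5019, 0.1295, 0.1462]
tcp_rot: [2.363, 2.069, 0.004]
wrist_force: [0.5, -0.4, -0.9]
width: 0.4
grip_force: 0.0
```

```bash
python3 -c "
from h import *
go(.665,-.165,.14,91)
"
```

```text
t 11.75 p [0.5019 0.1295 0.1462] yaw 82.42 F [ 0.5 -0.4 -0.9] w 0.4
delta [-0.2704  0.2005  0.0063] rot [ 0.1 -0.1 -8.6]
```

Emit:
jog_arm(deltas=[-0.27,0.2,0,0,0,-8.6,-0.2,-0.27,0.2,0,0,0,-8.6,-0.2,-0.27,0.2,0,0,0,-8.6,-0.2,-0.27,0.2,0,0,0,-8.6,-0.2,-0.27,0.2,0,0,0,-8.6,-0.2,-0.27,0.2,0,0,0,-8.6,-0.2,-0.27,0.2,0,0,0,-8.6,-0.2,-0.27,0.2,0,0,0,-8.6,-0.2])

```text
time: 12.55
tool_pos: [0.6665, -0.1679, 0.1449]
tcp_rot: [2.205, 2.234, 0.001]
wrist_force: [-0.7, 0.5, 0.5]
width: 0.398
grip_force: 0.0
```

```bash
python3 - <<'E'
from h import *
go(.669,-.165,.14,91)
c=read_camera("wrist"); cv2.imwrite("pics/w2.png",c["color"])
m=cv2.inRange(cv2.cvtColor(c["color"],cv2.COLOR_BGR2HSV),(22,120,40),(35,255,255))
for k in cv2.findContours(m,0,2)[0]:
    if cv2.contourArea(k)>1500:
        a=cv2.approxPolyDP(k,4,True)[:,0]; print(a.tolist()); print(ray(c,a,.046)[:,:2].round(3).tolist())
E
```

```text
t 12.55 p [ 0.6665 -0.1679  0.1449] yaw 90.75 F [-0.7  0.5  0.5] w 0.4
delta [0.0029 0.0025 0.0049] rot [ 0.1  0.1 -0.2]
[[313, 346], [296, 299], [238, 315], [236, 327], [229, 329], [231, 348], [279, 354]]
[[0.707, -0.326], [0.687, -0.269], [0.629, -0.289], [0.626, -0.303], [0.619, -0.306], [0.62, -0.329], [0.671, -0.337]]
[[223, 170], [227, 252], [235, 245], [243, 247], [244, 255], [309, 255], [314, 245], [323, 246], [328, 254], [332, 170], [311, 167], [324, 166], [323, 162], [308, 163], [310, 168], [306, 162], [232, 162], [234, 168], [230, 164]]
[[0.619, -0.141], [0.62, -0.219], [0.628, -0.212], [0.635, -0.214], [0.636, -0.222], [0.698, -0.221], [0.702, -0.211], [0.711, -0.212], [0.716, -0.22], [0.714, -0.14], [0.696, -0.137], [0.707, -0.136], [0.706, -0.133], [0.693, -0.134], [0.695, -0.138], [0.691, -0.133], [0.627, -0.134], [0.629, -0.139], [0.625, -0.136]]
```

View pics/w2.png

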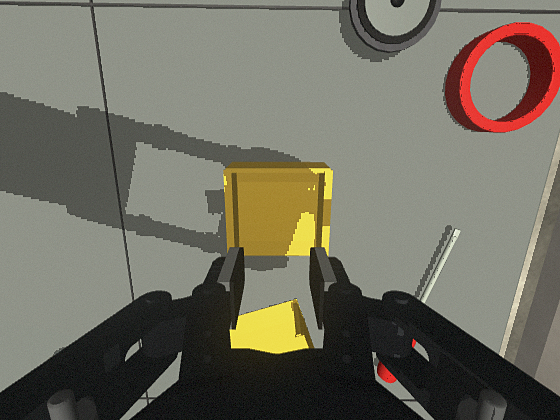

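Emit:
jog_arm(deltas=[-0.003,0,0.04,0,0,0,-0.2,-0.003,0,0.08,0,0,0,-0.2,-0.003,0,0.11,0,0,0,-0.2,-0.003,0,0.125,0,0,0,-0.2,-0.003,0,0.135,0,0,0,-0.2,-0.003,0,0.135,0,0,0,-0.2])

```text
time: 13.2
tool_pos: [0.6641, -0.165, 0.0095]
tcp_rot: [-2.2, -2.241, 0.001]
wrist_force: [-0.9, -0.6, -0.6]
width: 0.4
grip_force: 0.0
```

Emit:
jog_arm(deltas=[0.005,0,0,0,0,0,-0.2,0.01,0,0,0,0,0,-0.2,0.015,0,0,0,0,0,-0.2,0.018,0,0,0,0,0,-0.2])

```text
time: 13.6
tool_pos: [0.6654, -0.1474, 0.0116]
tcp_rot: [2.2, 2.24, 0.002]
wrist_force: [-0.1, -1.9, 0.6]
width: 0.397
grip_force: 0.3
```

Emit:
jog_arm(deltas=[0,0,0,0,0,0,0.1,0,0,0,0,0,0,0.25,0,0,0,0,0,0,0.35,0,0,0,0,0,0,0.35,0,0,0,0,0,0,0.35], squeeze=20)

```text
time: 14.1
tool_pos: [0.6645, -0.1478, 0.0102]
tcp_rot: [-2.202, -2.241, -0.0]
wrist_force: [-0.5, 0.2, 0.2]
width: 0.675
grip_force: 8.3
```

```bash
python3 -c "
from h import *
go(.475,.0,.0105,82.4)
"
```

```text
t 14.1 p [ 0.6645 -0.1478  0.0102] yaw 91.01 F [-0.5  0.2  0.2] w 0.67
delta [ 0.1511 -0.1869 -0.0002] rot [-0.  -0.   8.6]
```

Emit:
jog_arm(deltas=[0.009,-0.011,0,0,0,0.5,0.35,0.018,-0.022,0,0,0,1,0.35,0.027,-0.033,0,0,0,1.5,0.35,0.036,-0.044,0,0,0,2,0.35,0.046,-0.055,0,0,0,2.5,0.35,0.056,-0.066,0,0,0,3,0.35,0.066,-0.078,0,0,0,3.5,0.35,0.076,-0.09,0,0,0,4.3,0.35])

```text
time: 14.9
tool_pos: [0.572, -0.0725, 0.0102]
tcp_rot: [-2.285, -2.156, 0.0]
wrist_force: [0.1, -0.4, -0.0]
width: 0.672
grip_force: 8.3
```

```bash
python3 -c "
from h import *
go(.4825,.0,.0105,82.4)
box('top',22,35,0,500)"
```

```text
t 14.9 p [ 0.572  -0.0725  0.0102] yaw 86.67 F [ 0.1 -0.4 -0. ] w 0.67
delta [ 0.0671 -0.0935 -0.0002] rot [-0.  -0.   4.3]
[[442, 127], [395, 141], [388, 151], [405, 190], [459, 170]] [[0.76, -0.448], [0.72, -0.319], [0.692, -0.299], [0.584, -0.339], [0.639, -0.485]]
```

Emit:
jog_arm(deltas=[0.009,-0.012,0,0,0,0.5,0.35,0.018,-0.024,0,0,0,1,0.35,0.027,-0.036,0,0,0,1.5,0.35,0.036,-0.048,0,0,0,2,0.35,0.045,-0.06,0,0,0,2.5,0.35,0.053,-0.072,0,0,0,3,0.35,0.06,-0.083,0,0,0,3.6,0.35,0.067,-0.093,0,0,0,4.3,0.35])

```text
time: 15.75
tool_pos: [0.4831, -0.0005, 0.0102]
tcp_rot: [-2.364, -2.069, 0.0]
wrist_force: [0.5, -0.5, -0.9]
width: 0.674
grip_force: 8.8
```

```bash
python3 -c "
from h import *
go(.5,.13,.0105,82.4)
c=box('top',22,35,0,150)
c=read_camera('side');cv2.imwrite('pics/s3.png',cv2.resize(c['color'][100:280,190:430],(800,600),interpolation=2))"
```

```text
t 15.75 p [ 0.4831 -0.0005  0.0102] yaw 82.36 F [ 0.5 -0.5 -0.9] w 0.67
delta [ 0.1316 -0.0005 -0.0003] rot [-0.  0. -0.]
[[307, 209], [302, 219], [304, 248], [309, 247], [312, 216]] [[0.533, -0.081], [0.507, -0.068], [0.431, -0.072], [0.434, -0.085], [0.514, -0.094]]
[[442, 127], [395, 141], [388, 151], [405, 190], [459, 170]] [[0.76, -0.448], [0.72, -0.319], [0.692, -0.299], [0.584, -0.339], [0.639, -0.485]]
```

View pics/s3.png

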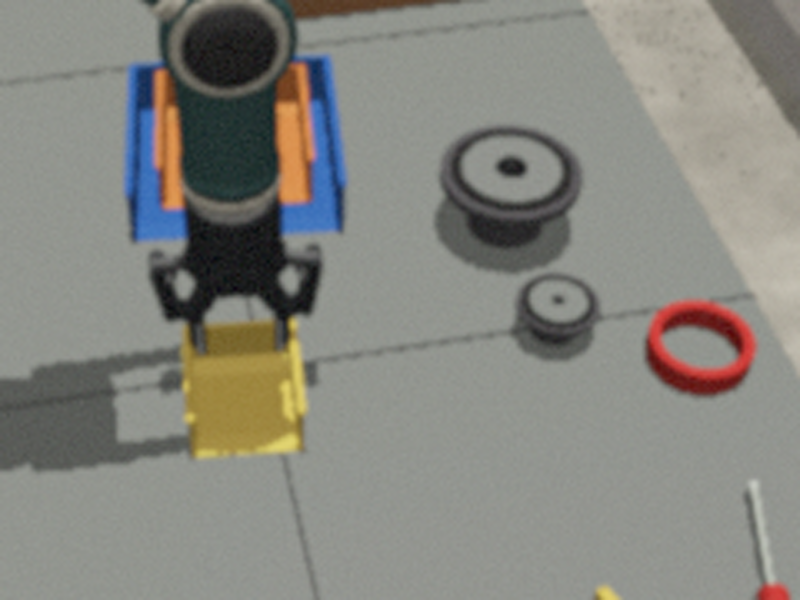

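Emit:
jog_arm(deltas=[0.015,0,0,0,0,0,0.35,0.03,0,0,0,0,0,0.35,0.045,0,0,0,0,0,0.35,0.06,0,0,0,0,0,0.35,0.075,0,0,0,0,0,0.35,0.09,0,0,0,0,0,0.35,0.105,0,0,0,0,0,0.2,0.115,0,0,0,0,0,0.2])

```text
time: 16.65
tool_pos: [0.4997, 0.1142, 0.0104]
tcp_rot: [2.362, 2.07, 0.001]
wrist_force: [-1.1, -0.3, 0.2]
width: 0.598
grip_force: 0.3
```

Emit:
jog_arm(deltas=[0.008,0,0,0,0,0,0.2,0.02,0,0,0,0,0,0.2,0.032,0,0,0,0,0,0.2,0.044,0,0,0,0,0,0.2,0.056,0,0,0,0,0,0.2,0.068,0,0,0,0,0,0.2,0.08,0,0,0,0,0,0.2,0.09,0,0,0,0,0,0.2])

```text
time: 17.45
tool_pos: [0.5113, 0.2031, 0.0103]
tcp_rot: [2.363, 2.07, -0.0]
wrist_force: [-0.4, -1.9, -0.5]
width: 0.599
grip_force: 0.6
```

```bash
python3 -c "
from h import *
go(.53,.34,.0105,82.4)
c=box('top',20,35,.02,150)"
```

```text
t 17.45 p [0.5113 0.2031 0.0103] yaw 82.44 F [-0.4 -1.9 -0.5] w 0.6
delta [ 0.1382  0.0005 -0.0003] rot [0. 0. 0.]
[[199, 196], [195, 217], [201, 234], [230, 237], [235, 202]] [[0.563, 0.198], [0.508, 0.206], [0.464, 0.189], [0.456, 0.115], [0.547, 0.105]]
[[442, 127], [395, 141], [388, 151], [405, 190], [459, 170]] [[0.752, -0.44], [0.713, -0.314], [0.685, -0.294], [0.579, -0.333], [0.633, -0.477]]
```

Emit:
jog_arm(deltas=[0.01,0,0,0,0,0,0.2,0.022,0,0,0,0,0,0.2,0.034,0,0,0,0,0,0.2,0.046,0,0,0,0,0,0.2,0.058,0,0,0,0,0,0.2,0.07,0,0,0,0,0,0.2,0.082,0,0,0,0,0,0.2,0.094,0,0,0,0,0,0.2])

```text
time: 18.3
tool_pos: [0.5236, 0.2963, 0.0102]
tcp_rot: [-2.363, -2.07, -0.0]
wrist_force: [-0.2, -0.3, 1.5]
width: 0.599
grip_force: 0.0
```

Emit:
jog_arm(deltas=[0.006,0,0,0,0,0,0.2,0.012,0,0,0,0,0,0.2,0.018,0,0,0,0,0,0.2,0.024,0,0,0,0,0,0.2,0.03,0,0,0,0,0,0.2,0.034,0,0,0,0,0,0.2])

```text
time: 18.9
tool_pos: [0.5282, 0.3294, 0.0103]
tcp_rot: [2.363, 2.07, 0.0]
wrist_force: [0.8, -0.3, -1.0]
width: 0.599
grip_force: 0.0
```

Emit:
jog_arm(deltas=[0.003,0,0,0,0,0,0.2,0.006,0,0,0,0,0,0.2])

```text
time: 19.1
tool_pos: [0.5289, 0.335, 0.0103]
tcp_rot: [2.364, 2.07, -0.0]
wrist_force: [0.4, 0.8, -0.6]
width: 0.6
grip_force: 0.0
```

```bash
python3 -c "
from h import *
c=box('top',20,35,.02,150)
c=box('top',8,17,.02,150)
c=box('side',20,35,.02,150)"
```

```text
[[199, 195], [191, 231], [234, 239], [239, 202]] [[0.565, 0.198], [0.472, 0.215], [0.451, 0.105], [0.547, 0.095]]
[[442, 127], [395, 141], [388, 151], [405, 190], [459, 170]] [[0.752, -0.44], [0.713, -0.314], [0.685, -0.294], [0.579, -0.333], [0.633, -0.477]]
[[145, 179], [150, 196], [142, 197], [139, 205], [145, 220], [127, 235], [190, 243], [197, 187]] [[0.608, 0.341], [0.563, 0.325], [0.56, 0.345], [0.539, 0.352], [0.5, 0.334], [0.461, 0.377], [0.441, 0.216], [0.587, 0.204]]
[[473, 71], [478, 176], [492, 179], [496, 176], [484, 171]] [[0.914, -0.536], [0.617, -0.525], [0.609, -0.561], [0.617, -0.572], [0.631, -0.542]]
[[92, 71], [82, 142], [91, 131], [96, 77]] [[0.914, 0.506], [0.709, 0.514], [0.74, 0.493], [0.896, 0.494]]
[[372, 277], [364, 291], [339, 305], [329, 299], [328, 312], [362, 357], [401, 334], [408, 323]] [[0.71, -0.282], [0.678, -0.316], [0.609, -0.339], [0.59, -0.32], [0.579, -0.352], [0.622, -0.466], [0.723, -0.434], [0.748, -0.413]]
[[275, 151], [245, 153], [248, 186], [276, 184]] [[0.563, 0.225], [0.467, 0.235], [0.456, 0.087], [0.538, 0.079]]
```

Emit:
jog_arm(deltas=[0,0,-0.04,0,0,0,0.1,0,0,-0.07,0,0,0,0.0,-0.05,0,-0.07,0,0,0,-0.1,-0.1,0,-0.07,0,0,0,-0.2,-0.15,0.001,-0.07,0,0,0,-0.2,-0.155,0.001,-0.04,0,0,0,-0.2,-0.155,0.001,0,0,0,0,-0.2,-0.155,0.001,0,0,0,0,-0.2])

```text
time: 20.05
tool_pos: [0.5041, 0.1786, 0.0055]
tcp_rot: [-2.362, -2.065, 0.015]
wrist_force: [-1.8, 0.3, -1.1]
width: 0.4
grip_force: 0.0
```

Emit:
jog_arm(deltas=[0,0,0.004,0,0,0,-0.2,0,0,0.008,0,0,0,-0.2,0,0,0.01,0,0,0,-0.2])

```text
time: 20.35
tool_pos: [0.5109, 0.1819, 0.0017]
tcp_rot: [2.362, 2.07, 0.004]
wrist_force: [0.2, -0.3, 0.6]
width: 0.405
grip_force: 0.0
```

Emit:
jog_arm(deltas=[0,0,0.004,0,0,0,-0.2,0,0,0.006,0,0,0,-0.2])

```text
time: 20.55
tool_pos: [0.5099, 0.1815, -0.0052]
tcp_rot: [2.363, 2.07, 0.002]
wrist_force: [-0.1, -0.5, 0.2]
width: 0.401
grip_force: 0.0
```

```bash
python3 -c "
from h import *
go(.53,.34,.0,82.4)
c=box('side',20,35,.02,150)
q=att(c).T@(np.array([.507,.18,0])-c['origin']); print(c['cx']+c['fx']*q[0]/q[2],c['cy']+c['fy']*q[1]/q[2])
g=c['color'][150:200,235:290].max(axis=2); print([(150+i,235+int(np.argmin(r[:27])),int(r[:27].min()),262+int(np.argmin(r[27:])),int(r[27:].min())) for i,r in enumerate(g) if i%3==0])"
```

```text
t 20.55 p [ 0.5099  0.1815 -0.0052] yaw 82.45 F [-0.1 -0.5  0.2] w 0.4
delta [ 0.1597 -0.0009 -0.0052] rot [ 0.1 -0.   0. ]
[[372, 277], [364, 291], [339, 305], [329, 300], [328, 312], [362, 357], [401, 334], [408, 323]] [[0.71, -0.282], [0.678, -0.316], [0.609, -0.339], [0.59, -0.322], [0.579, -0.352], [0.622, -0.466], [0.723, -0.434], [0.748, -0.413]]
[[275, 154], [269, 166], [267, 152], [255, 153], [255, 166], [251, 156], [246, 157], [248, 186], [276, 184]] [[0.56, 0.211], [0.532, 0.16], [0.537, 0.226], [0.498, 0.229], [0.489, 0.168], [0.484, 0.217], [0.468, 0.215], [0.456, 0.087], [0.538, 0.079]]
260.3582654446045 167.45349704045103
[(150, 245, 26, 268, 21), (153, 253, 21, 269, 17), (156, 253, 32, 270, 39), (159, 253, 51, 270, 50), (162, 253, 55, 269, 69), (165, 255, 105, 268, 120), (168, 237, 122, 278, 109), (171, 242, 108, 280, 128), (174, 242, 145, 284, 145), (177, 246, 130, 278, 99), (180, 246, 122, 277, 127), (183, 246, 119, 277, 132), (186, 246, 120, 264, 132), (189, 249, 84, 263, 127), (192, 242, 85, 264, 123), (195, 236, 87, 265, 115), (198, 247, 144, 266, 124)]
```

Emit:
jog_arm(deltas=[0.006,0,0,0,0,0,0.1,0.012,0,0,0,0,0,0.1,0.018,0,0,0,0,0,0.1,0.024,0,0,0,0,0,0.1])

```text
time: 21.0
tool_pos: [0.5127, 0.2055, -0.0056]
tcp_rot: [2.363, 2.07, 0.0]
wrist_force: [0.5, 0.3, 0.2]
width: 0.548
grip_force: 0.3
```

Emit:
jog_arm(deltas=[0.004,0,0,0,0,0,0.1,0.008,0,0,0,0,0,0.1,0.012,0,0,0,0,0,0.1])

```text
time: 21.3
tool_pos: [0.5139, 0.2168, -0.006]
tcp_rot: [2.363, 2.07, -0.002]
wrist_force: [-0.0, -2.1, -1.4]
width: 0.551
grip_force: 1.0
```

```bash
python3 -c "
from h import *
go(.53,.34,.0,82.4)
c=box('side',20,35,.02,150)
c=box('top',20,35,.02,150)"
```

```text
t 21.3 p [ 0.5139  0.2168 -0.006 ] yaw 82.44 F [-0.  -2.1 -1.4] w 0.55
delta [ 0.1243 -0.0002 -0.0061] rot [-0.  0.  0.]
[[372, 277], [364, 291], [339, 305], [329, 300], [329, 313], [362, 357], [398, 336], [408, 323]] [[0.71, -0.282], [0.678, -0.316], [0.609, -0.339], [0.59, -0.322], [0.581, -0.354], [0.622, -0.466], [0.715, -0.437], [0.748, -0.413]]
[[246, 147], [248, 178], [275, 177], [274, 146], [270, 158], [268, 146], [253, 146], [252, 159]] [[0.474, 0.264], [0.46, 0.12], [0.541, 0.108], [0.564, 0.25], [0.541, 0.196], [0.545, 0.254], [0.497, 0.264], [0.485, 0.202]]
[[194, 194], [195, 233], [223, 237], [226, 199]] [[0.568, 0.211], [0.466, 0.204], [0.456, 0.133], [0.555, 0.128]]
[[442, 127], [395, 141], [388, 151], [405, 190], [459, 170]] [[0.752, -0.44], [0.713, -0.314], [0.685, -0.294], [0.579, -0.333], [0.633, -0.477]]
```

Emit:
jog_arm(deltas=[0.008,0,0,0,0,0,0.1,0.016,0,0,0,0,0,0.1,0.024,0,0,0,0,0,0.1,0.032,0,0,0,0,0,0.1])

```text
time: 21.8
tool_pos: [0.5187, 0.2495, -0.0055]
tcp_rot: [-2.363, -2.07, -0.001]
wrist_force: [0.4, -1.9, 0.5]
width: 0.547
grip_force: 0.4
```

Emit:
jog_arm(deltas=[0.008,0,0,0,0,0,0.1,0.016,0,0,0,0,0,0.1,0.024,0,0,0,0,0,0.1,0.032,0,0,0,0,0,0.1])

```text
time: 22.2
tool_pos: [0.5226, 0.281, -0.0057]
tcp_rot: [-2.363, -2.07, -0.0]
wrist_force: [-0.6, -0.8, 0.2]
width: 0.551
grip_force: 0.4
```

```bash
python3 -c "
from h import *
go(.53,.34,.0,82.4)
c=box('top',20,35,.02,150)"
```

```text
t 22.2 p [ 0.5226  0.281  -0.0057] yaw 82.42 F [-0.6 -0.8  0.2] w 0.55
delta [ 0.0595 -0.0005 -0.0057] rot [-0. -0.  0.]
[[168, 191], [172, 202], [164, 210], [169, 221], [165, 228], [197, 232], [203, 199], [195, 193]] [[0.576, 0.279], [0.547, 0.267], [0.526, 0.286], [0.497, 0.272], [0.479, 0.281], [0.469, 0.199], [0.555, 0.188], [0.571, 0.209]]
[[442, 127], [395, 141], [388, 151], [405, 190], [459, 170]] [[0.752, -0.44], [0.713, -0.314], [0.685, -0.294], [0.579, -0.333], [0.633, -0.477]]
```

Riding along well. Push on home.

Emit:
jog_arm(deltas=[0.008,0,0,0,0,0,0.1,0.016,0,0,0,0,0,0.1,0.024,0,0,0,0,0,0.1,0.032,0,0,0,0,0,0.1,0.04,0,0,0,0,0,0.1,0.046,0,0,0,0,0,0.1,0.05,0,0,0,0,0,0.1])

```text
time: 22.95
tool_pos: [0.5293, 0.3305, -0.0057]
tcp_rot: [2.363, 2.07, 0.0]
wrist_force: [0.5, -0.1, -0.1]
width: 0.551
grip_force: 0.4
```

Emit:
jog_arm(deltas=[0.003,0,0,0,0,0,0.1,0.006,0,0,0,0,0,0.1,0.009,0,0,0,0,0,0.1])

```text
time: 23.25
tool_pos: [0.5298, 0.3356, -0.0055]
tcp_rot: [2.359, 2.07, -0.008]
wrist_force: [-0.7, -17.4, 11.4]
width: 0.553
grip_force: 10.1
```

Emit:
jog_arm(deltas=[0.002,0,0,0,0,0,0.1,0.004,0,0,0,0,0,0.1])

```text
time: 23.45
tool_pos: [0.5298, 0.3357, -0.0056]
tcp_rot: [2.356, 2.069, -0.017]
wrist_force: [-2.0, -27.3, 15.3]
width: 0.551
grip_force: 15.3
```

Emit:
jog_arm(deltas=[-0.01,0,0,0,0,0,0,-0.025,0,0,0,0,0,0,-0.025,0,-0.04,0,0,0,0,-0.025,0,-0.09,0,0,0,0,-0.06,0,-0.12,0,0,0,0,-0.11,0,-0.14,0,0,0,0,-0.16,0,-0.15,0,0,0,0,-0.2,0,-0.15,0,0,0,0])

```text
time: 24.25
tool_pos: [0.5053, 0.1432, 0.1465]
tcp_rot: [2.361, 2.069, 0.007]
wrist_force: [0.5, 0.5, 0.7]
width: 0.502
grip_force: 0.0
```

Emit:
jog_arm(deltas=[-0.1,0,0,0,0,0,0,-0.15,0,0,0,0,0,0,-0.2,0,0,0,0,0,0,-0.2,0,0,0,0,0,0,-0.2,0,0,0,0,0,0])

```text
time: 24.75
tool_pos: [0.477, -0.059, 0.1442]
tcp_rot: [2.369, 2.06, -0.001]
wrist_force: [-0.3, -0.6, 0.1]
width: 0.499
grip_force: 0.0
```

```bash
python3 - <<'E'
from h import *
go(.5,.1,.2,82.4)
c=read_camera("top"); im=c["color"][140:280,100:250]; h=cv2.cvtColor(im,cv2.COLOR_BGR2HSV)
A=np.radians(82.4); O=np.array([.518,.267])
for n,lo,hi,zs in(("blue",100,125,(.056,)),("orange",8,17,(.003,.054)),("yellow",20,35,(.006,.052))):
    m=cv2.inRange(h,(lo,100,30),(hi,255,255)); k=max(cv2.findContours(m,0,2)[0],key=cv2.contourArea)
    px=k[:,0]+[100,140]
    ap=cv2.approxPolyDP(k,3,True)[:,0]+[100,140]; print(n,ap.tolist())
    for z in zs:
        P=ray(c,ap,z)[:,:2]-O; print("  z",z,"blue frame x,y mm",(1000*np.c_[P@[np.cos(A),np.sin(A)],P@[-np.sin(A),np.cos(A)]]).round().tolist())
E
```

```text
t 24.75 p [ 0.477  -0.059   0.1442] yaw 82.02 F [-0.3 -0.6  0.1] w 0.5
delta [ 0.1606  0.0007 -0.056 ] rot [ 0.   0.1 -0.4]
blue [[137, 166], [120, 244], [204, 256], [216, 189], [214, 178]]
  z 0.056 blue frame x,y mm [[99.0, -102.0], [100.0, 98.0], [-109.0, 100.0], [-110.0, -70.0], [-100.0, -97.0]]
orange [[137, 177], [125, 234], [188, 243], [196, 188], [192, 184]]
  z 0.003 blue frame x,y mm [[113.0, -86.0], [113.0, 67.0], [-52.0, 69.0], [-47.0, -77.0], [-34.0, -86.0]]
  z 0.054 blue frame x,y mm [[94.0, -74.0], [94.0, 72.0], [-64.0, 73.0], [-59.0, -66.0], [-47.0, -75.0]]
yellow [[141, 187], [133, 224], [179, 230], [185, 201], [181, 193]]
  z 0.006 blue frame x,y mm [[96.0, -60.0], [97.0, 39.0], [-24.0, 39.0], [-25.0, -38.0], [-11.0, -58.0]]
  z 0.052 blue frame x,y mm [[79.0, -50.0], [80.0, 45.0], [-36.0, 44.0], [-37.0, -30.0], [-24.0, -49.0]]
```

```bash
python3 -c "
from h import *
go(.526,.312,.144,82.4)"
```

```text
t 24.8 p [ 0.4775 -0.0565  0.1442] yaw 82.07 F [ 0.2 -0.3 -0.1] w 0.5
delta [ 3.717e-01 -2.800e-03  3.000e-04] rot [ 0.  -0.  -0.3]
```

Emit:
jog_arm(deltas=[0.37,-0.003,0,0,0,-0.3,-0.2,0.37,-0.003,0,0,0,-0.3,-0.2,0.37,-0.003,0,0,0,-0.3,-0.2,0.37,-0.003,0,0,0,-0.3,-0.2,0.37,-0.003,0,0,0,-0.3,-0.2,0.37,-0.003,0,0,0,-0.3,-0.2,0.37,-0.003,0,0,0,-0.3,-0.2,0.37,-0.003,0,0,0,-0.3,-0.2])

```text
time: 25.6
tool_pos: [0.5229, 0.3194, 0.1441]
tcp_rot: [-2.352, -2.08, -0.003]
wrist_force: [0.4, -0.2, -0.1]
width: 0.403
grip_force: 0.0
```

```bash
python3 -c "
from h import *
go(.526,.312,.002,82.4)"
```

```text
t 25.6 p [0.5229 0.3194 0.1441] yaw 82.99 F [ 0.4 -0.2 -0.1] w 0.4
delta [-0.0074  0.0039  0.1421] rot [-0.  -0.2  0.6]
```

Emit:
jog_arm(deltas=[-0.004,0.002,0.04,0,0,0.3,-0.2,-0.004,0.002,0.08,0,0,0.3,-0.2,-0.004,0.002,0.11,0,0,0.3,-0.2,-0.004,0.002,0.13,0,0,0.3,-0.2,-0.004,0.002,0.14,0,0,0.3,-0.2,-0.004,0.002,0.142,0,0,0.3,0.1])

```text
time: 26.2
tool_pos: [0.5239, 0.3089, 0.0007]
tcp_rot: [-2.362, -2.07, 0.005]
wrist_force: [0.4, 0.2, -1.3]
width: 0.54
grip_force: 0.0
```

Emit:
jog_arm(deltas=[0.004,0,0,0,0,0,0.1,0.008,0,0,0,0,0,0.1,0.012,0,0,0,0,0,0.1,0.016,0,0,0,0,0,0.1,0.02,0,0,0,0,0,0.1])

```text
time: 26.7
tool_pos: [0.5286, 0.3296, 0.003]
tcp_rot: [2.363, 2.07, 0.002]
wrist_force: [0.0, -0.6, -0.3]
width: 0.55
grip_force: 0.0
```

Emit:
jog_arm(deltas=[0.003,0,0,0,0,0,0.1,0.006,0,0,0,0,0,0.1,0.009,0,0,0,0,0,0.1])

```text
time: 27.0
tool_pos: [0.5292, 0.3379, 0.0022]
tcp_rot: [2.363, 2.07, -0.001]
wrist_force: [-0.7, -0.6, 1.1]
width: 0.548
grip_force: 0.4
```

Emit:
jog_arm(deltas=[0.002,0,0,0,0,0,0.1,0.004,0,0,0,0,0,0.1])

```text
time: 27.2
tool_pos: [0.5298, 0.3419, 0.0022]
tcp_rot: [2.364, 2.07, -0.0]
wrist_force: [0.5, -1.0, -0.2]
width: 0.547
grip_force: 0.4
```

```bash
cat > chk.py <<'E'
from h import *
go(.5,.1,.2,82.4)
c=read_camera("top"); im=c["color"][140:280,100:250]; h=cv2.cvtColor(im,cv2.COLOR_BGR2HSV)
A=np.radians(82.4); O=np.array([.518,.267])
for n,lo,hi,zs in(("orange",8,17,(.003,.054)),("yellow",20,35,(.006,.052))):
    m=cv2.inRange(h,(lo,100,30),(hi,255,255)); k=max(cv2.findContours(m,0,2)[0],key=cv2.contourArea)
    ap=cv2.approxPolyDP(k,3,True)[:,0]+[100,140]; print(n,ap.tolist())
    for z in zs:
        P=ray(c,ap,z)[:,:2]-O; print("  z",z,(1000*np.c_[P@[np.cos(A),np.sin(A)],P@[-np.sin(A),np.cos(A)]]).round().tolist())
E
python3 chk.py
```

```text
t 27.2 p [0.5298 0.3419 0.0022] yaw 82.41 F [ 0.5 -1.  -0.2] w 0.55
delta [-0.2437  0.0024 -0.1978] rot [-0.  0.  0.]
orange [[142, 178], [147, 188], [175, 190], [182, 197], [177, 229], [174, 232], [136, 226], [125, 234], [188, 243], [197, 189], [192, 184]]
  z 0.003 [[99.0, -85.0], [81.0, -60.0], [7.0, -64.0], [-15.0, -48.0], [-17.0, 37.0], [-11.0, 45.0], [89.0, 43.0], [113.0, 67.0], [-52.0, 69.0], [-50.0, -75.0], [-34.0, -86.0]]
  z 0.054 [[81.0, -73.0], [63.0, -49.0], [-8.0, -54.0], [-28.0, -38.0], [-31.0, 43.0], [-25.0, 51.0], [71.0, 49.0], [94.0, 72.0], [-64.0, 73.0], [-62.0, -64.0], [-47.0, -75.0]]
yellow [[143, 187], [148, 198], [140, 199], [138, 214], [144, 218], [137, 225], [175, 230], [181, 197], [173, 191]]
  z 0.006 [[91.0, -61.0], [72.0, -33.0], [92.0, -28.0], [89.0, 12.0], [72.0, 20.0], [86.0, 41.0], [-13.0, 40.0], [-13.0, -47.0], [11.0, -60.0]]
  z 0.052 [[74.0, -51.0], [56.0, -25.0], [76.0, -20.0], [73.0, 19.0], [56.0, 26.0], [70.0, 46.0], [-26.0, 46.0], [-25.0, -38.0], [-3.0, -51.0]]
```

Emit:
jog_arm(deltas=[0.001,0,0,0,0,0,0.1,0.002,0,0,0,0,0,0.1,0.003,0,0,0,0,0,0.1])

```text
time: 27.55
tool_pos: [0.5298, 0.3425, 0.0022]
tcp_rot: [2.361, 2.07, -0.006]
wrist_force: [-0.3, -10.5, 5.4]
width: 0.553
grip_force: 5.3
```

Emit:
jog_arm(deltas=[0.001,0,0,0,0,0,0.1,0.002,0,0,0,0,0,0.1])

```text
time: 27.75
tool_pos: [0.5298, 0.3425, 0.0022]
tcp_rot: [2.359, 2.069, -0.01]
wrist_force: [-1.0, -16.1, 8.7]
width: 0.551
grip_force: 8.3
```

Emit:
jog_arm(deltas=[-0.003,0,0,0,0,0,0.1,-0.008,0,0,0,0,0,0,-0.012,0,-0.005,0,0,0,0,-0.012,0,-0.04,0,0,0,0,-0.012,0,-0.09,0,0,0,0,-0.03,0,-0.13,0,0,0,0,-0.08,0,-0.14,0,0,0,0,-0.13,0,-0.14,0,0,0,0])

```text
time: 28.55
tool_pos: [0.516, 0.2197, 0.1467]
tcp_rot: [2.359, 2.071, 0.013]
wrist_force: [0.3, -0.9, -0.4]
width: 0.5
grip_force: 0.0
```

Emit:
jog_arm(deltas=[-0.05,0,0,0,0,0,0,-0.1,0,0,0,0,0,0,-0.15,0,0,0,0,0,0,-0.2,0,0,0,0,0,0,-0.25,0,0,0,0,0,0,-0.25,0,0,0,0,0,0,-0.25,0,0,0,0,0,0])

```text
time: 29.25
tool_pos: [0.4806, -0.0298, 0.1427]
tcp_rot: [2.367, 2.065, 0.002]
wrist_force: [-0.1, 0.3, -0.2]
width: 0.501
grip_force: 0.0
```

```bash
python3 chk.py
```

```text
t 29.25 p [ 0.4806 -0.0298  0.1427] yaw 82.21 F [-0.1  0.3 -0.2] w 0.5
delta [ 0.1313  0.0017 -0.0571] rot [ 0.1 -0.  -0.2]
orange [[137, 177], [125, 234], [188, 243], [196, 188], [192, 184]]
  z 0.003 [[113.0, -86.0], [113.0, 67.0], [-52.0, 69.0], [-47.0, -77.0], [-34.0, -86.0]]
  z 0.054 [[94.0, -74.0], [94.0, 72.0], [-64.0, 73.0], [-59.0, -66.0], [-47.0, -75.0]]
yellow [[137, 187], [129, 224], [175, 230], [181, 201], [177, 193]]
  z 0.006 [[106.0, -58.0], [107.0, 41.0], [-13.0, 40.0], [-15.0, -37.0], [-0.0, -57.0]]
  z 0.052 [[89.0, -49.0], [90.0, 46.0], [-26.0, 46.0], [-27.0, -28.0], [-14.0, -47.0]]
```

```bash
python3 -c "
from h import *
print(finish_job())"
```

```text
the job is handed in; nothing more can be done
None
```

The trays are nested and the job is handed in at about 29 s: orange was pushed against the blue tray's closed end and yellow against orange's until each stopped; in the last top view both were within about 2 mm of fully home, and the loudspeaker drivers and jar were not touched.

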